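# Strip the spindle of a small bench sander

## Robot

A 6-joint arm with a two-finger parallel gripper is mounted at the origin on the work surface. World frame = base frame: x ahead of the robot, y to its left, z up, the work surface at z = 0. Lengths are in mm, angles in rad, forces in N, time in s.
With the tool pointing down it reaches from about 250 to 775 mm from the base axis. Payload 4 kg.
Tool frame: the origin (TCP) lies on the mounting face of the last link; the fingertips stand 199 mm ahead of it and the grasp point (between the pads) lies 180 mm ahead of it; z points along the fingers, y is the line along which they close (so a half turn about z gives the same grasp; the last joint's range is limited). The gripper opens to 94 mm and grips with 3 to 60 N. Pads are 16 mm wide; open, the fingers measure 119 mm over their backs; the gripper's body (75 mm by 177 mm) begins 78 mm behind the grasp point.
Start: joints at [1.241, 0.087, 1.371, -0, 1.684, -0.103], TCP at [123.676, 535.915, 404.706] pointing down, gripper open.
Joint ranges: [-3.1, 3.1], [-0.76, 2.03], [0.27, 2.55], [-1.08, 4.22], [0.17, 2.65], [-2.57, 2.57]. Speed limits (rad/s): [2.79, 2.79, 3.14, 3.14, 3.14, 3.14].

## Interface

Orientations are given as a unit quaternion [x, y, z, w].
In Python, from station import arm, viewer gives the robot as it stands. The module is installed in compiled form; this text tells all that it offers.
- The arm moves only by the shell command python3 -m crank 'ROWS' [FORCE]. ROWS is a JSON object of lists of equal length, an entry for each row: "jaw": the finger opening in mm, from 0 to 94; "delta_pos": the shift along the tool's x, y, z in mm, a list of three; "turn": the turn about the tool's z in rad. A call has exactly 5 rows; each row shifts and turns the commanded pose from where the row before left it, along the tool's axes as they then stand; what a row does not reach is not made up. A row lasts 1/10 s, in which the tool goes at most 50 mm and 8.59 degrees, less where a joint would pass 70% of its speed; a pose out of reach is approached as far as the arm can. A call is refused whole if a number of a shift passes 50 or a number of a turn 0.15, either way. A call with a gripper value outside its range is refused whole. The fingers move at their own pace and stop on an object; FORCE is the grip in N (left out, the last holds). Time passes only in rows, so rows that do not move let the fingers close, or fill a call up. It gives the time, the measured TCP pose, the force, the opening and the grip force at its end, in the units of the state.
- arm.observe(): the state, without advancing time (a new reading comes with each control period).
- viewer.read_camera(name): name is "scene" or "top"; returns the picture (420x560x3 uint8, red, green, blue); there is no depth.
- viewer.calibration(name): a dict with "mtx" (3x3 intrinsics, pixels), "eye" and "orientation" of the camera in the world. Camera axes: x right, y down, z forward; pixel columns grow to the right and rows downward; lengths in mm; the calibration is good to about 2 mm. A picture is of the moment at which its call begins. calibration takes no time and is no camera call.
- arm.hand_in(): hands the job in; it is judged then, once.
The state is a dict: "t": time; "qpos": joint angles; "joint_vel": joint speeds; "effort": joint torques, N m; "eef_pos": TCP position; "orientation": TCP orientation; "contact_force": force on the tool from outside, world axes, zero at the start; "wrist_torque": the same for the moment, N m; "finger_gap": finger opening in mm; "grasp_force": force on a finger pad.
Only numpy, scipy, OpenCV 4.12 (cv2) and the standard library are available. Lean on these libraries where they do the work, as an engineer would, in place of code of your own. Each camera call takes 0.05 s, during which the arm holds its last target. There are 200 camera calls.

## Task

The sander's spindle has to be cleared for a new sleeve: the stop collar's set screw is already slack, so slide the collar off the free end of the spindle, then slide the sanding sleeve off after it. Set both down, without dropping them, on the floor of the shallow wooden tray, one in each half, and leave the other things on the bench where they are.

Things in the scene. Friction and masses are not known exactly. Their poses are not given: they have to be found in the camera images.
- spindle_end (a point): centre of the free end of the fixed sander's horizontal steel spindle, 15 mm diameter, axis 130 mm above the table. +x runs along the spindle from this end into the housing, z up. 88 mm from here to the shoulder; nothing of the sander stands below the spindle
- shoulder (a point): centre of the front face of the spindle's shoulder (38 mm diameter), 88 mm in from the free end, axes as spindle_end. The olive housing (100 mm wide, 210 mm high, on a foot 120 mm wide) begins 8 mm behind it
- hood_lip (a point): middle of the lower front edge of the dust hood that overhangs the root of the spindle: 58 mm above the spindle's axis, 14 mm in front of the shoulder, axes as spindle_end; the hood is 80 mm wide and 45 mm high. A gripper pointing straight down on the sleeve meets the hood: lean its body back towards the free end, by about 40 degrees
- collar_center (a point): centre of the stop collar, a plain steel ring 46 mm outside diameter, 18 mm long along the spindle, 20 mm bore, about 160 g; it hangs loosely on the spindle between the sleeve and the free end, its centre 2.5 mm below the spindle axis; own x along its bore
- drum_center (a point): centre of the sanding sleeve, a brown abrasive tube with a rubber core, 40 mm outside diameter, 40 mm long along the spindle, 20 mm bore, about 90 g; it hangs loosely on the spindle behind the collar, up to 4 mm off the shoulder, its centre 2.5 mm below the spindle axis; own x along its bore
- tray_in (a point): centre of the inner floor (5 mm above the table) of the fixed wooden tray on one side of the sander: 260 mm along its x, 160 mm along its y, walls 5 mm thick, tops 22 mm above the table. A divider 5 mm thick, top about 19 mm above the table, runs along y across its middle: two halves, each 122 x 150 mm inside, centred at x = +64 and -64 mm
- board: bystander, not part of the job: thin plywood offcut lying flat, 220 x 130 x 12 mm; origin at the centre of its underside
- brush: bystander, not part of the job: wooden-handled brush, 200 mm long, lying flat, about 20 mm high; origin at the centre of its underside
- block: bystander, not part of the job: cork sanding block, 90 x 60 x 35 mm; origin at the centre of its underside
- screwdriver: bystander, not part of the job: screwdriver lying flat, 200 mm long, about 26 mm high; origin at the centre of its underside
- glue: bystander, not part of the job: white glue bottle standing, 60 mm diameter, 160 mm tall; origin at the centre of its underside
- tape: bystander, not part of the job: roll of tape lying flat, 100 mm diameter, 25 mm high; origin at the centre of its underside
- pencils: bystander, not part of the job: steel mug with pencils, 72 mm diameter, 90 mm tall, pencils to 170 mm; origin at the centre of its underside
- tin: bystander, not part of the job: small tin, 70 mm diameter, 70 mm tall; origin at the centre of its underside

How it is judged:
By the outcome, as a careful person would: the job done as asked, in the order asked, and still so for the second after the job is handed in, with the robot touching nothing.
It also fails if it takes over 70 s, if anything falls off the work surface, if the arm or the gripper's body presses on something with over 40 N, if the wrist force passes 120 N, or if a joint passes its speed limit or range.

## Working session

There is one attempt and no reset: what is moved stays moved. The work goes in short steps, Python scripts to look and compute and a shell command to move; the robot and the scene stay as the last step left them, time stands still between calls to the robot, and variables do not carry over. Pictures are saved under pics/ and viewed, at most 11 in all, crops included, and the job is handed in when it is done.

```bash
mkdir -p pics; python3 - <<'E'
from station import arm, viewer
import cv2
for n in("scene","top"):
    im=viewer.read_camera(n); cv2.imwrite(f"pics/{n}0.png",im[:,:,::-1])
    print(n,viewer.calibration(n))
print(arm.observe())
E
```

```text
scene {'mtx': array([[544.58220635,   0.        , 282.27418557],
       [  0.        , 544.58220635, 207.78186661],
       [  0.        ,   0.        ,   1.        ]]), 'eye': array([1698.15861082, -569.00097582, 1158.48373139]), 'orientation': array([ 0.77105316,  0.468773  , -0.22680204, -0.36645564])}
top {'mtx': array([[484.05385128,   0.        , 275.61352952],
       [  0.        , 484.05385128, 212.63133767],
       [  0.        ,   0.        ,   1.        ]]), 'eye': array([ 393.60229987,    6.98547339, 1634.55695045]), 'orientation': array([ 0.71655413, -0.69542544,  0.04493949, -0.03023371])}
{'t': 0.1, 'qpos': array([ 1.24089291e+00,  8.78975036e-02,  1.37208619e+00,  2.37184587e-05,
        1.68359109e+00, -1.03078143e-01]), 'joint_vel': array([-4.96235286e-05, -2.11698436e-03, -2.44487067e-03, -1.26703707e-04,
       -1.53754000e-03, -2.01744847e-03]), 'effort': array([ 1.83424745e-03, -3.41253126e+01, -3.03301370e+01,  7.19982921e-02,
        3.04565358e-02, -1.01159005e-04]), 'eef_pos': array([123.64572192, 535.82541129, 403.62044796]), 'orientation': array([ 1.13168294e-01,  9.93575339e-01, -9.65400091e-04, -2.24394631e-04]), 'contact_force': array([-0.13814347, -0.36401913,  0.1874919 ]), 'wrist_torque': array([ 0.05282493, -0.0057212 , -0.04439559]), 'grasp_force': 0.0, 'finger_gap': 94.14496077463423}
```

View pics/scene0.png

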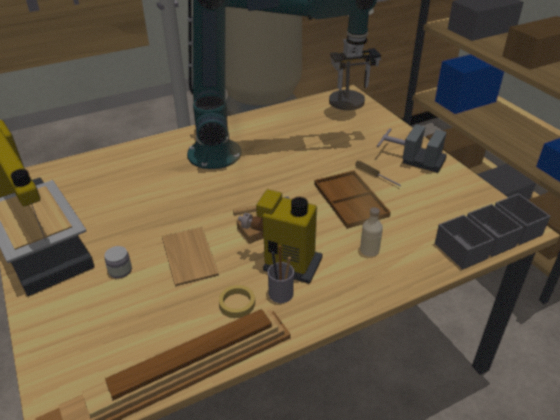

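View pics/top0.png

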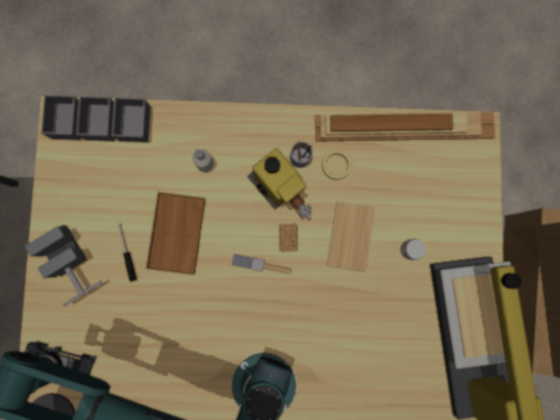

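The overview shows the sander near top pixel (280,180), with its spindle pointing to the lower right and ending near (307,214). The tray is at about (176,232). I'll enlarge both views next.

```bash
cat > h.py <<'E'
import numpy as np, cv2
from scipy.spatial.transform import Rotation as R
from station import arm, viewer
def ray(n,uv):
    c=viewer.calibration(n); d=R.from_quat(c["orientation"]).apply(np.linalg.inv(c["mtx"])@[uv[0],uv[1],1.]); return c["eye"],d
def onz(n,uv,z):
    e,d=ray(n,uv); return e+d*(z-e[2])/d[2]
def proj(n,p):
    c=viewer.calibration(n); q=c["mtx"]@R.from_quat(c["orientation"]).inv().apply(np.array(p,float)-c["eye"]); return q[:2]/q[2]
E
python3 - <<'E'
from h import *
a=cv2.imread("pics/top0.png")[140:225,240:330]; b=cv2.imread("pics/scene0.png")[180:280,225:325]
A=cv2.resize(a,None,fx=6,fy=6,interpolation=cv2.INTER_CUBIC)[:510,:400*2]; B=cv2.resize(b,None,fx=5,fy=5,interpolation=cv2.INTER_CUBIC)
A=cv2.resize(a,(400,378),interpolation=cv2.INTER_CUBIC);B=cv2.resize(b,(400,400),interpolation=cv2.INTER_CUBIC)
cv2.imwrite("pics/c0.png",np.hstack([np.vstack([A,np.zeros((22,400,3),np.uint8)]),B]))
# tray
im=cv2.imread("pics/top0.png"); hsv=cv2.cvtColor(im,cv2.COLOR_BGR2HSV)
for nm,(x0,x1,y0,y1) in dict(tray=(140,212,185,280)).items():
    s=hsv[y0:y1,x0:x1]; m=(s[...,2]<130).astype(np.uint8)
    cs,_=cv2.findContours(m,0,1); c=max(cs,key=cv2.contourArea); r=cv2.minAreaRect(c); bx=cv2.boxPoints(r)+[x0,y0]
    P=[onz("top",p,22) for p in bx]; print(bx.round(1),np.round(P,0), np.mean(P,0), [np.linalg.norm(P[i]-P[i-1]) for i in range(4)])
for p in [(307,213),(280,237),(262,265),(350,235),(301,153)]: print(p,onz("top",p,0).round())
E
```

```text
[[145.2 268.3]
 [157.2 190.2]
 [206.6 197.8]
 [194.6 275.9]] [[369. 400.  22.]
 [630. 375.  22.]
 [609. 209.  22.]
 [349. 237.  22.]] [489.05148343 304.88990963  22.        ] [np.float64(164.24015873471646), np.float64(261.81860604967306), np.float64(167.14778355614123), np.float64(261.9189655957472)]
(307, 213) [ 571. -131.    0.]
(280, 237) [486. -42.   0.]
(262, 265) [391.  16.   0.]
(350, 235) [ 500. -279.    0.]
(301, 153) [ 778. -106.    0.]
```

View pics/c0.png

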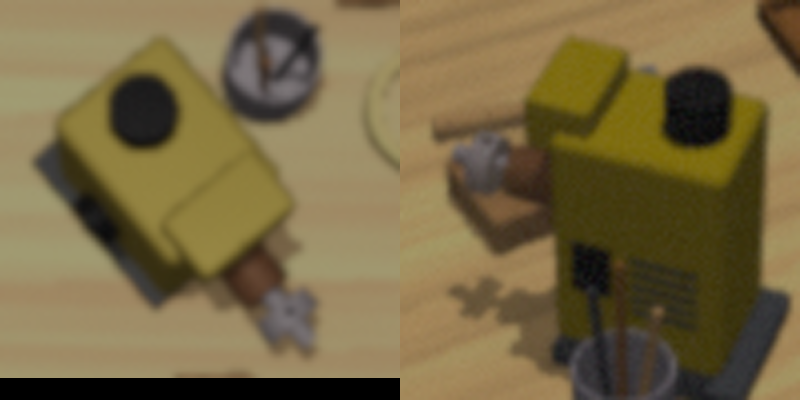

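In the crop, the top view shows the hood's front edge from (293,207) to (208,277), the sleeve at about (258,276), the collar at about (288,318) and the spindle end at about (303,350). In the scene crop the collar is at about (483,160). I'll turn these into a spindle frame and plan poses.

```bash
python3 - <<'E'
from h import *
t=lambda x,y:(240+x/4.444-.4,140+y/4.444-.4)
h1,h2=onz("top",t(293,207),233),onz("top",t(208,277),233)
print("hood w",np.linalg.norm(h1-h2)); e=(h1-h2)/np.linalg.norm(h1-h2); 
ax=np.array([-e[1],e[0],0]); ax=ax if ax[0]>0 else -ax
print("axis from hood",ax, np.degrees(np.arctan2(ax[1],ax[0])))
b,l,r=[onz("top",t(*p),210) for p in[(160,38),(58,120),(250,150)]]
print("housing w",np.linalg.norm(b-l),np.degrees(np.arctan2(*(b-l)[[1,0]])),np.degrees(np.arctan2(*(b-r)[[1,0]])))
hm=(h1+h2)/2; print("hood mid",hm,"end pred",hm-74*ax)
print("collar",onz("top",t(288,318),128),"sleeve",onz("top",t(258,276),128+20),"end",onz("top",t(303,350),130))
e1,d1=ray("top",t(288,318)); e2,d2=ray("scene",(225+83/4-.4,180+40-.4))
A=np.stack([d1,-d2],1); s=np.linalg.lstsq(A,e2-e1,rcond=None)[0]; print("tri",e1+d1*s[0],e2+d2*s[1])
E
```

```text
hood w 73.14794652809593
axis from hood [0.75051002 0.66085907 0.        ] 41.365423196328976
housing w 88.92650256172202 -48.819665698698444 40.00160107245906
hood mid [600.25238751 -78.10771419 233.        ] end pred [ 544.71464596 -127.01128527  233.        ]
collar [ 562.38466747 -112.21358566  128.        ] sleeve [588.95527342 -89.02119793 148.        ] end [ 539.84162272 -123.13093212  130.        ]
tri [ 562.22077662 -112.09784114  129.46289502] [ 561.84868584 -112.96434855  129.48976723]
```

```bash
cat >> h.py <<'E'
a=np.array([.755,.656,0]); n=np.array([-.656,.755,0])
def st(target=None):
    "print tool state; target = grasp point (s along spindle, lateral from spindle, z) or world xyz"
    o=arm.observe(); r=R.from_quat(o["orientation"]); M=r.as_matrix(); g=o["eef_pos"]+180*M[:,2]
    print("t",round(o["t"],2),"grasp",g.round(1),"s,l",(g@a-328).round(1),(g@n+453.3).round(1),"q",o["qpos"].round(2))
    print(" xhead",np.degrees(np.arctan2(M[1,0],M[0,0])).round(1),"z",M[:,2].round(3),"gap",round(o["finger_gap"],1),"F",o["contact_force"].round(1),"grip",round(o["grasp_force"],1))
    if target is not None: print(" delta tool",(M.T@(np.array(target)-g)).round(1))
def sp(s,l,z): return (s+328)*a+(l-453.3)*n+np.array([0,0,z])
E
python3 -m crank '{"jaw":[94,94,94,94,94],"delta_pos":[[0,0,-20],[0,0,-20],[0,0,-20],[0,0,0],[0,0,0]],"turn":[0.15,0.15,0.15,0.15,0.15]}' 20
python3 -m crank '{"jaw":[94,94,94,94,94],"delta_pos":[[0,0,0],[0,0,0],[0,0,0],[0,0,0],[0,0,0]],"turn":[0.15,0.15,0.15,0.15,0.15]}'
python3 -m crank '{"jaw":[94,94,94,94,94],"delta_pos":[[0,0,0],[0,0,0],[0,0,0],[0,0,0],[0,0,0]],"turn":[0.15,0.15,0.15,0.15,0.1]}'
python3 -c "
from h import *
st(sp(23,0,284))"
```

```text
t: 0.6
eef_pos: [123.7, 535.9, 465.2]
orientation: [0.472, 0.882, 0.0, -0.0]
contact_force: [-0.5, -0.2, -0.8]
finger_gap: 94.2
grasp_force: 0.0
t: 1.1
eef_pos: [123.6, 535.9, 464.0]
orientation: [0.762, 0.648, -0.001, 0.0]
contact_force: [-0.6, -0.3, -0.1]
finger_gap: 93.8
grasp_force: 0.0
t: 1.6
eef_pos: [123.7, 535.9, 464.0]
orientation: [0.938, 0.348, -0.0, 0.001]
contact_force: [-0.2, -0.2, 0.6]
finger_gap: 94.2
grasp_force: 0.0
t 1.6 grasp [123.6 535.7 284. ] s,l 116.7 776.6 q [ 1.24  0.08  1.26 -0.    1.8   2.1 ]
 xhead 40.7 z [-0.    -0.001 -1.   ] gap 94.2 F [-0.2 -0.2  0.6] grip 0.0
 delta tool [-8.930e+01  7.772e+02  6.000e-01]
```

```bash

python3 -m crank '{"jaw":[94,94,94,94,94],"delta_pos":[[-5,45,0],[-5,45,0],[-5,45,0],[-5,45,0],[-5,45,0]],"turn":[0,0,0,0,0]}' >/dev/null
python3 -m crank '{"jaw":[94,94,94,94,94],"delta_pos":[[-5,45,0],[-5,45,0],[-5,45,0],[-5,45,0],[-5,45,0]],"turn":[0,0,0,0,0]}' >/dev/null
python3 -m crank '{"jaw":[94,94,94,94,94],"delta_pos":[[-5,45,0],[-5,45,0],[-5,45,0],[-5,45,0],[-5,45,0]],"turn":[0,0,0,0,0]}' 
python3 -c "
from h import *
st(sp(23,0,227))"
```

```text
t: 3.1
eef_pos: [510.1, -24.9, 464.1]
orientation: [0.937, 0.35, -0.0, -0.0]
contact_force: [-0.3, 1.1, -0.1]
finger_gap: 94.3
grasp_force: 0.0
t 3.1 grasp [510.  -24.8 284.1] s,l 40.8 100.0 q [-0.16 -0.    1.35  0.    1.8   0.7 ]
 xhead 40.9 z [-0.001  0.    -1.   ] gap 94.3 F [-0.3  1.1 -0.1] grip 0.0
 delta tool [-17.6 100.2  57.1]
```

```bash

python3 -m crank '{"jaw":[94,94,94,94,94],"delta_pos":[[-5,35,0],[-5,35,0],[-8,30,0],[0,0,20],[0,0,30]],"turn":[0,0,0,0,0]}' >/dev/null
python3 - <<'E'
from h import *
st(sp(23,0,127.5))
for k in("top","scene"):
    im=viewer.read_camera(k)[:,:,::-1]; u,v=(int(i) for i in proj(k,sp(23,0,128)))
    c=im[v-50:v+50,u-50:u+50]; globals()[k]=cv2.resize(c,(400,400),interpolation=cv2.INTER_CUBIC); print(k,u-50,v-50)
cv2.imwrite("pics/c1.png",np.hstack([top,scene]))
E
```

```text
t 3.6 grasp [ 562.6 -111.9  235.3] s,l 23.4 -0.2 q [-0.3   0.14  1.3   0.    1.71  0.56]
 xhead 40.8 z [ 0.003 -0.001 -1.   ] gap 94.0 F [0.1 0.  0.7] grip 0.0
 delta tool [ -0.5  -0.4 107.8]
top 254 161
scene 195 169
```

View pics/c1.png

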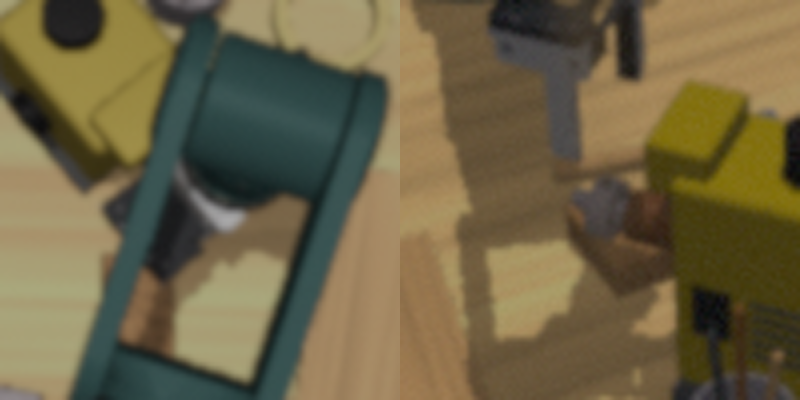

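The left half shows the top camera blocked by the forearm. In the right half the fingers straddle the collar, which is at (600,207), with the near tip at (565,158). I'll descend and close gently.

```bash

python3 -m crank '{"jaw":[94,94,94,94,94],"delta_pos":[[0,0,30],[0,0,30],[0,0,25],[0,0,15],[0,0,8]],"turn":[0,0,0,0,0]}' >/dev/null
python3 -m crank '{"jaw":[60,50,40,40,40],"delta_pos":[[0,0,0],[0,0,0],[0,0,0],[0,0,0],[0,0,0]],"turn":[0,0,0,0,0]}' 10 
python3 -c "
from h import *
st(sp(23,0,127.5))"
```

```text
t: 4.7
eef_pos: [561.6, -110.4, 307.5]
orientation: [0.937, 0.35, 0.001, 0.0]
contact_force: [0.3, 0.0, 0.5]
finger_gap: 57.5
grasp_force: 0.0
t 4.7 grasp [ 561.8 -110.4  127.5] s,l 23.7 1.3 q [-0.29  0.17  1.47  0.    1.5   0.56]
 xhead 41.0 z [ 0.001 -0.    -1.   ] gap 57.5 F [0.3 0.  0.5] grip 0.0
 delta tool [-0.6  1.5  0. ]
```

```bash

python3 -m crank '{"jaw":[40,40,40,40,40],"delta_pos":[[0,0,0],[0,0,0],[0,0,0],[0,0,0],[0,0,0]],"turn":[0,0,0,0,0]}' 10 
python3 - <<'E'
from h import *
st()
im=viewer.read_camera("scene")[:,:,::-1][170:250,200:300]
cv2.imwrite("pics/c2.png",cv2.resize(im,(750,600),interpolation=cv2.INTER_CUBIC))
E
```

```text
t: 5.2
eef_pos: [561.5, -110.5, 306.9]
orientation: [0.937, 0.35, 0.0, 0.0]
contact_force: [1.1, -1.1, 2.0]
finger_gap: 45.9
grasp_force: 10.0
t 5.2 grasp [ 561.6 -110.5  126.9] s,l 23.5 1.4 q [-0.29  0.17  1.47 -0.    1.5   0.56]
 xhead 40.9 z [ 0.001 -0.    -1.   ] gap 45.9 F [ 1.1 -1.1  2. ] grip 10.0
```

View pics/c2.png

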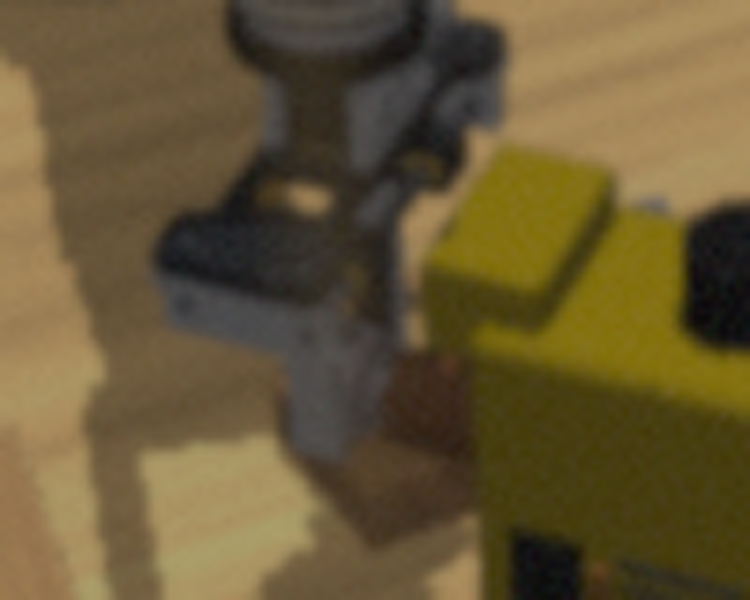

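The gap is 45.9 mm, so the collar is held. I'll firm the grip, lift 2 mm to centre the bore and pull out.

```bash

python3 -m crank '{"jaw":[40,40,40,40,40],"delta_pos":[[0,0,0],[0,0,0],[0,0,-2],[-5,0,0],[-5,0,0]],"turn":[0,0,0,0,0]}' 30
python3 -m crank '{"jaw":[40,40,40,40,40],"delta_pos":[[-8,0,0],[-8,0,0],[-8,0,0],[-10,0,0],[-10,0,0]],"turn":[0,0,0,0,0]}' 
python3 -m crank '{"jaw":[40,40,40,40,40],"delta_pos":[[-10,0,0],[-10,0,0],[-10,0,0],[-20,0,-10],[-20,0,-30]],"turn":[0,0,0,0,0]}' 
python3 -c "
from h import *
st()
im=viewer.read_camera('scene')[:,:,::-1][170:250,200:300]
cv2.imwrite('pics/c3.png',cv2.resize(im,(750,600),interpolation=cv2.INTER_CUBIC))"
```

```text
t: 5.75
eef_pos: [553.4, -116.9, 307.9]
orientation: [0.937, 0.35, -0.001, -0.001]
contact_force: [-0.8, -0.3, -1.3]
finger_gap: 45.8
grasp_force: 30.0
t: 6.25
eef_pos: [519.9, -146.4, 308.7]
orientation: [0.937, 0.35, -0.0, 0.0]
contact_force: [-0.2, 0.9, -1.6]
finger_gap: 45.5
grasp_force: 30.0
t: 6.75
eef_pos: [466.3, -191.8, 345.5]
orientation: [0.937, 0.35, -0.003, -0.003]
contact_force: [-0.4, -1.0, -1.2]
finger_gap: 45.5
grasp_force: 30.0
t 6.75 grasp [ 465.  -191.1  165.5] s,l -102.3 4.0 q [-0.5   0.01  1.57 -0.    1.57  0.35]
 xhead 41.0 z [-0.007  0.004 -1.   ] gap 45.5 F [-0.4 -1.  -1.2] grip 30.0
```

View pics/c3.png

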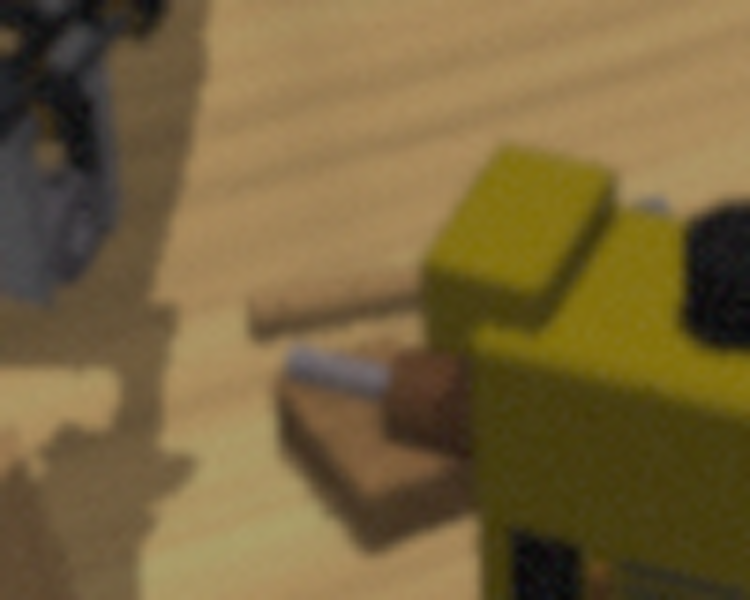

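The image shows the bare spindle tip at (290,360) and the sleeve still on it, with its front at (390,390). The collar left with the gripper. Next, the tray's far half.

```bash

python3 -m crank '{"jaw":[40,40,40,40,40],"delta_pos":[[0,0,-40],[0,0,-40],[0,0,-20],[0,0,0],[0,0,0]],"turn":[0,0,0,0,0]}' >/dev/null
python3 -c "
from h import *
st([553,298,268])"
```

```text
t 7.3 grasp [ 467.6 -191.6  268. ] s,l -100.6 1.9 q [-0.5  -0.02  1.39  0.    1.77  0.35]
 xhead 41.0 z [-0.  0. -1.] gap 45.9 F [-0.1 -0.5 -2. ] grip 30.0
 delta tool [ 3.854e+02 -3.138e+02  1.000e-01]
```

```bash

python3 -m crank '{"jaw":[40,40,40,40,40],"delta_pos":[[35,-28.5,0],[35,-28.5,0],[35,-28.5,0],[35,-28.5,0],[35,-28.5,0]],"turn":[0,0,0,0,0]}' >/dev/null
python3 -m crank '{"jaw":[40,40,40,40,40],"delta_pos":[[35,-28.5,0],[35,-28.5,0],[35,-28.5,0],[35,-28.5,0],[35,-28.5,0]],"turn":[0,0,0,0,0]}' >/dev/null
python3 -m crank '{"jaw":[40,40,40,40,40],"delta_pos":[[35,-28.5,20],[0,0,40],[0,0,40],[0,0,40],[0,0,40]],"turn":[0,0,0,0,0]}' >/dev/null
python3 -c "
from h import *
st([553,298,30])
t=viewer.read_camera('top')[:,:,::-1][170:290,130:230]
s=viewer.read_camera('scene')[:,:,::-1][150:250,300:400]
cv2.imwrite('pics/c4.png',np.hstack([cv2.resize(t,(333,400)),cv2.resize(s,(400,400))]))"
```

```text
t 8.8 grasp [550.9 297.   83.7] s,l 282.8 316.1 q [0.4  0.32 1.38 0.   1.45 1.26]
 xhead 41.0 z [-0.005 -0.002 -1.   ] gap 45.3 F [ 0.5  0.1 -1.2] grip 30.0
 delta tool [ 2.5  0.7 53.6]
```

View pics/c4.png

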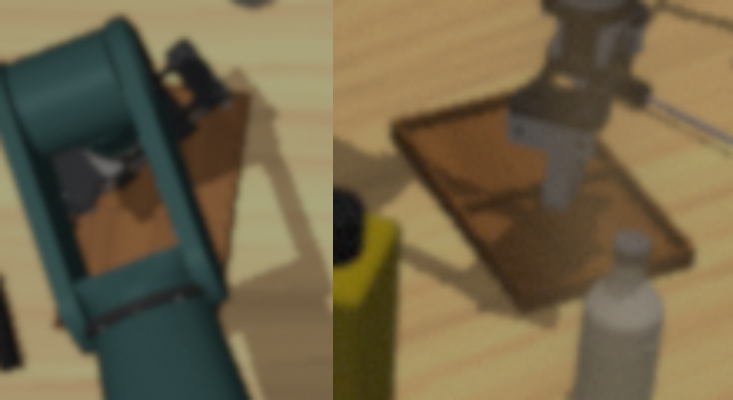

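The gripper is over the far half: the finger at (555,205) stands above it and the divider runs along (540,195). I'll descend slowly until contact.

```bash

python3 -m crank '{"jaw":[40,40,40,40,40],"delta_pos":[[0,0,25],[0,0,20],[0,0,5],[0,0,2],[0,0,0]],"turn":[0,0,0,0,0]}' 
python3 -m crank '{"jaw":[40,40,40,40,40],"delta_pos":[[0,0,1],[0,0,1],[0,0,0.5],[0,0,0],[0,0,0]],"turn":[0,0,0,0,0]}' 

```

```text
t: 9.4
eef_pos: [553.5, 297.6, 218.0]
orientation: [0.937, 0.35, 0.001, -0.0]
contact_force: [-0.5, 0.4, -0.9]
finger_gap: 45.7
grasp_force: 30.0
t: 9.9
eef_pos: [553.0, 297.5, 214.3]
orientation: [0.937, 0.35, 0.0, -0.0]
contact_force: [-0.3, 0.3, -1.4]
finger_gap: 45.8
grasp_force: 30.0
```

```bash

python3 -m crank '{"jaw":[40,40,40,40,40],"delta_pos":[[0,0,2],[0,0,2],[0,0,1],[0,0,0],[0,0,0]],"turn":[0,0,0,0,0]}' 
python3 -m crank '{"jaw":[40,40,40,40,40],"delta_pos":[[0,0,0.5],[0,0,0.5],[0,0,0.5],[0,0,0],[0,0,0]],"turn":[0,0,0,0,0]}' 

```

```text
t: 10.4
eef_pos: [553.0, 297.5, 209.1]
orientation: [0.937, 0.35, -0.0, -0.0]
contact_force: [-0.4, 0.1, -0.7]
finger_gap: 45.8
grasp_force: 30.0
t: 10.9
eef_pos: [553.1, 297.5, 207.7]
orientation: [0.937, 0.35, 0.0, -0.0]
contact_force: [-0.4, -0.6, -1.2]
finger_gap: 45.4
grasp_force: 30.0
```

```bash

python3 -m crank '{"jaw":[40,40,40,40,40],"delta_pos":[[0,0,0.5],[0,0,0.5],[0,0,0],[0,0,0],[0,0,0]],"turn":[0,0,0,0,0]}' | grep -A3 eef
python3 -m crank '{"jaw":[40,40,40,40,40],"delta_pos":[[0,0,0.5],[0,0,0.3],[0,0,0],[0,0,0],[0,0,0]],"turn":[0,0,0,0,0]}' | grep -A3 eef

```

```text
eef_pos: [553.1, 297.6, 207.4]
orientation: [0.937, 0.35, 0.0, -0.0]
contact_force: [-1.9, -0.8, 4.3]
finger_gap: 46.1
eef_pos: [553.1, 297.6, 207.4]
orientation: [0.937, 0.35, 0.0, -0.0]
contact_force: [-3.2, -1.5, 7.2]
finger_gap: 45.3
```

The collar touches the floor, so I'll ease the grip and open slowly.

```bash

python3 -m crank '{"jaw":[45,46,47,48,50],"delta_pos":[[0,0,0],[0,0,0],[0,0,0],[0,0,0],[0,0,0]],"turn":[0,0,0,0,0]}' 4| grep -A4 eef
python3 -m crank '{"jaw":[54,58,62,66,66],"delta_pos":[[0,0,0],[0,0,0],[0,0,0],[0,0,0],[0,0,-5]],"turn":[0,0,0,0,0]}' | grep -A4 eef
python3 -m crank '{"jaw":[66,66,66,66,66],"delta_pos":[[0,0,-20],[0,0,-40],[0,0,-50],[0,0,-50],[0,0,-50]],"turn":[0,0,0,0,0]}' | grep -A4 eef
python3 -c "
from h import *
st([0,0,0])
s=viewer.read_camera('scene')[:,:,::-1][150:250,300:400]
cv2.imwrite('pics/c5.png',cv2.resize(s,(500,500)))"
```

```text
eef_pos: [553.1, 297.4, 205.3]
orientation: [0.937, 0.35, -0.0, 0.0]
contact_force: [-0.1, 0.1, -0.2]
finger_gap: 49.8
grasp_force: 0.0
eef_pos: [552.8, 297.4, 210.2]
orientation: [0.937, 0.35, -0.001, 0.0]
contact_force: [-0.4, 0.1, 0.1]
finger_gap: 65.7
grasp_force: 0.0
eef_pos: [552.6, 297.3, 423.4]
orientation: [0.937, 0.35, 0.0, -0.0]
contact_force: [1.4, 0.6, -0.0]
finger_gap: 66.2
grasp_force: 0.0
t 13.4 grasp [552.7 297.4 243.4] s,l 284.4 315.3 q [0.4  0.26 1.14 0.   1.75 1.26]
 xhead 41.0 z [ 0.001  0.    -1.   ] gap 66.2 F [ 1.4  0.6 -0. ] grip 0.0
 delta tool [-612.5 -137.8  243. ]
```

View pics/c5.png

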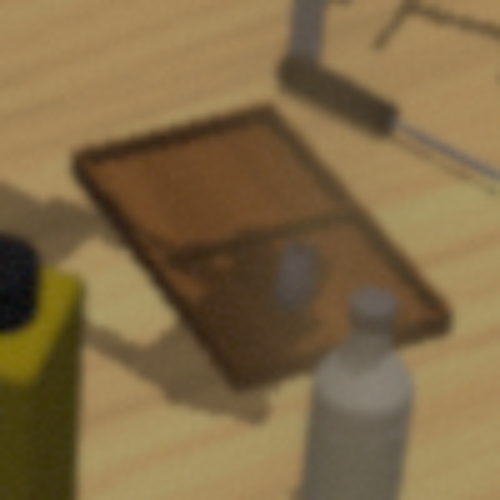

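The collar stands in the far half at (295,275), clear of the divider and walls. For the sleeve the tool must lean, and rows only turn about the tool's z. So I'll test in free space, at azimuth 41°, what the arm does when pushed past its reach.

```bash

python3 -m crank '{"jaw":[94,94,94,94,94],"delta_pos":[[0,-40,-20],[0,-40,-20],[0,-40,-20],[0,-18,0],[20,0,0]],"turn":[0,0,0,0,0]}' | grep -A1 eef
python3 -m crank '{"jaw":[94,94,94,94,94],"delta_pos":[[40,0,0],[40,0,0],[40,0,0],[20,0,0],[20,0,0]],"turn":[0,0,0,0,0]}' | grep -A1 eef
python3 -c "
from h import *
st()"
python3 -m crank '{"jaw":[94,94,94,94,94],"delta_pos":[[20,0,0],[20,0,0],[20,0,0],[20,0,0],[20,0,0]],"turn":[0,0,0,0,0]}' | grep -A1 eef
python3 -c "
from h import *
st()"
```

```text
eef_pos: [475.0, 416.0, 483.0]
orientation: [0.936, 0.352, 0.001, -0.001]
eef_pos: [600.4, 520.2, 477.9]
orientation: [0.937, 0.349, -0.001, 0.001]
t 14.45 grasp [600.  519.7 297.9] s,l 465.9 452.1 q [ 0.64  0.75  0.33 -0.    2.07  1.5 ]
 xhead 40.9 z [-0.002 -0.002 -1.   ] gap 94.0 F [0.9 0.5 1. ] grip 0.0
eef_pos: [624.3, 541.9, 451.9]
orientation: [0.936, 0.35, 0.026, -0.01]
t 14.95 grasp [632.  548.5 272.2] s,l 509.0 452.8 q [0.65 0.81 0.27 0.   2.   1.5 ]
 xhead 40.9 z [ 0.043  0.037 -0.998] gap 94.0 F [0.8 0.9 0. ] grip 0.0
```

```bash

python3 -m crank '{"jaw":[94,94,94,94,94],"delta_pos":[[40,0,0],[40,0,0],[40,0,0],[40,0,0],[40,0,0]],"turn":[0,0,0,0,0]}' | grep -A1 eef
python3 -c "
from h import *
st()"
python3 -m crank '{"jaw":[94,94,94,94,94],"delta_pos":[[30,0,-30],[30,0,-30],[30,0,-30],[30,0,-30],[30,0,-30]],"turn":[0,0,0,0,0]}' | grep -A1 eef
python3 -c "
from h import *
st()"
```

```text
eef_pos: [658.2, 571.5, 403.5]
orientation: [0.933, 0.348, 0.086, -0.032]
t 15.45 grasp [683.  593.  226.5] s,l 576.7 452.9 q [0.65 0.88 0.27 0.01 1.81 1.51]
 xhead 41.0 z [ 0.138  0.12  -0.983] gap 94.0 F [-0.   0.3  0.1] grip 0.0
eef_pos: [629.6, 546.7, 511.7]
orientation: [0.925, 0.346, 0.147, -0.055]
t 15.95 grasp [671.6 583.1 340.5] s,l 561.6 453.0 q [0.64 0.75 0.27 0.02 1.8  1.51]
 xhead 41.0 z [ 0.234  0.203 -0.951] gap 94.0 F [ 0.3  0.2 -0.4] grip 0.0
```

Pushing against the reach limit leans the tool in the wanted direction, and the lean is now 18°. I'll continue to about 38°.

```bash

python3 -m crank '{"jaw":[94,94,94,94,94],"delta_pos":[[30,0,-30],[30,0,-30],[30,0,-30],[30,0,-30],[30,0,-30]],"turn":[0,0,0,0,0]}' | grep -A1 eef
python3 -c "
from h import *
st()"
python3 -m crank '{"jaw":[94,94,94,94,94],"delta_pos":[[40,0,0],[40,0,0],[40,0,0],[40,0,0],[40,0,0]],"turn":[0,0,0,0,0]}' | grep -A1 eef
python3 -c "
from h import *
st()"
```

```text
eef_pos: [593.5, 515.1, 608.6]
orientation: [0.914, 0.341, 0.204, -0.076]
t 16.45 grasp [651.2 565.3 445.6] s,l 534.5 452.9 q [0.64 0.63 0.27 0.03 1.8  1.51]
 xhead 41.0 z [ 0.321  0.279 -0.905] gap 94.1 F [-0.   0.2 -0.5] grip 0.0
eef_pos: [620.9, 538.9, 595.6]
orientation: [0.898, 0.335, 0.266, -0.099]
t 16.95 grasp [694.9 603.2 444.6] s,l 592.3 452.8 q [0.64 0.66 0.27 0.04 1.63 1.51]
 xhead 40.9 z [ 0.411  0.357 -0.839] gap 93.6 F [ 0.9 -1.  -0. ] grip 0.0
```

```bash

python3 -m crank '{"jaw":[94,94,94,94,94],"delta_pos":[[40,0,0],[40,0,0],[40,0,0],[0,0,0],[0,0,0]],"turn":[0,0,0,0,0]}' | grep -A1 eef
python3 -c "
from h import *
im=cv2.imread('pics/c3.png')
# sleeve front centre, on vertical plane through spindle axis
e,d=ray('scene',(200+390/7.5-.4,170+385/7.5-.4)); k=(-453.3-e@n)/(d@n); p=e+d*k; print('sleeve front s',p@a-328,p)
e,d=ray('scene',(200+290/7.5-.4,170+360/7.5-.4)); k=(-453.3-e@n)/(d@n); p=e+d*k; print('end s',p@a-328,p)
st(sp(-40,0,300)); st(sp(-40,0,127))"
```

```text
eef_pos: [630.9, 547.6, 599.1]
orientation: [0.886, 0.331, 0.303, -0.113]
sleeve front s 41.94035310564675 [576.46166393 -99.52469995 130.06097767]
end s -1.0997930444022472 [ 543.97808016 -127.7488469   129.616851  ]
t 17.45 grasp [714.1 619.8 456.8] s,l 617.8 452.8 q [0.64 0.67 0.27 0.05 1.54 1.51]
 xhead 40.9 z [ 0.462  0.401 -0.791] gap 93.6 F [ 0.5  1.1 -0.1] grip 0.0
 delta tool [-615.7  453.3 -278.5]
t 17.45 grasp [714.1 619.8 456.8] s,l 617.8 452.8 q [0.64 0.67 0.27 0.05 1.54 1.51]
 xhead 40.9 z [ 0.462  0.401 -0.791] gap 93.6 F [ 0.5  1.1 -0.1] grip 0.0
 delta tool [-721.6  453.3 -141.7]
```

```bash

python3 -m crank '{"jaw":[94,94,94,94,94],"delta_pos":[[-34,25,-15.5],[-34,25,-15.5],[-34,25,-15.5],[-34,25,-15.5],[-34,25,-15.5]],"turn":[0,0,0,0,0]}' | grep -A1 eef
python3 -c "
from h import *
st(sp(-40,0,300))"
python3 -m crank '{"jaw":[94,94,94,94,94],"delta_pos":[[-34,25,-15.5],[-34,25,-15.5],[-34,25,-15.5],[-34,25,-15.5],[-34,25,-15.5]],"turn":[0,0,0,0,0]}' | grep -A1 eef
python3 -c "
from h import *
st(sp(-40,0,300))"
```

```text
eef_pos: [575.9, 336.3, 557.2]
orientation: [0.886, 0.331, 0.303, -0.113]
t 17.95 grasp [659.2 408.5 414.9] s,l 437.7 329.3 q [0.4  0.16 1.06 0.2  1.3  1.26]
 xhead 41.0 z [ 0.463  0.401 -0.79 ] gap 94.0 F [ 1.3 -0.8  0.4] grip 0.0
 delta tool [-447.8  329.5 -201.5]
eef_pos: [520.4, 123.0, 514.6]
orientation: [0.886, 0.331, 0.303, -0.113]
t 18.45 grasp [603.7 195.2 372.3] s,l 255.9 204.6 q [ 0.01 -0.13  1.43  0.42  1.33  0.87]
 xhead 41.0 z [ 0.463  0.401 -0.79 ] gap 93.9 F [ 1.3 -0.4  0.7] grip 0.0
 delta tool [-278.1  204.7 -123.9]
```

```bash

python3 -m crank '{"jaw":[94,94,94,94,94],"delta_pos":[[-34,25,-15.5],[-34,25,-15.5],[-34,25,-15.5],[-34,25,-15.5],[-34,25,-15.5]],"turn":[0,0,0,0,0]}' | grep -A1 eef
python3 -m crank '{"jaw":[94,94,94,94,94],"delta_pos":[[-34,25,-15.5],[-34,25,-15.5],[-34,25,-15.5],[0,0,0],[0,0,0]],"turn":[0,0,0,0,0]}' | grep -A1 eef
python3 -c "
from h import *
st(sp(1,1,206))"
```

```text
eef_pos: [465.1, -90.5, 471.9]
orientation: [0.886, 0.331, 0.303, -0.113]
eef_pos: [432.7, -218.1, 445.9]
orientation: [0.887, 0.33, 0.303, -0.113]
t 19.45 grasp [ 516.  -146.   303.6] s,l -34.1 4.6 q [-0.78 -0.12  1.56  0.66  1.63  0.14]
 xhead 40.8 z [ 0.463  0.401 -0.791] gap 94.1 F [1.  0.1 1. ] grip 0.0
 delta tool [-31.9   3.7  98.7]
```

```bash

python3 -m crank '{"jaw":[94,94,94,94,94],"delta_pos":[[-10,1,20],[-12,1.5,30],[-10,1,25],[0,0,24],[0,0,0]],"turn":[0,0,0,0,0]}' | grep -A1 eef
python3 -c "
from h import *
st(sp(62,1,127))
im=viewer.read_camera('scene')[:,:,::-1][160:250,180:300]
cv2.imwrite('pics/c6.png',cv2.resize(im,(800,600),interpolation=cv2.INTER_CUBIC))"
```

```text
eef_pos: [462.3, -194.0, 345.6]
orientation: [0.886, 0.332, 0.301, -0.116]
t 19.95 grasp [ 544.6 -120.9  203.2] s,l 3.8 4.8 q [-0.7  -0.06  1.7   0.66  1.43  0.08]
 xhead 41.0 z [ 0.457  0.406 -0.791] gap 93.6 F [ 0.1  1.  -0.3] grip 0.0
 delta tool [-0.5  4.6 95.9]
```

View pics/c6.png

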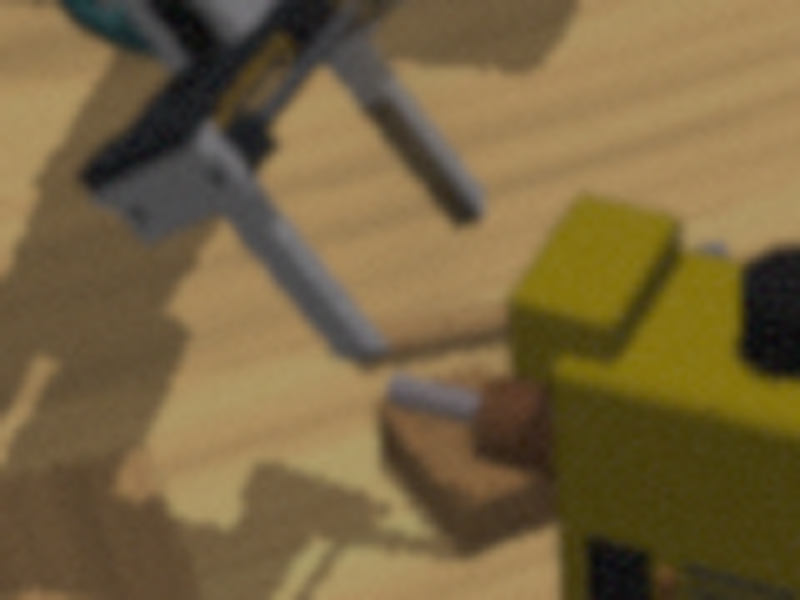

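The leaned gripper faces the spindle: tips at (370,350) and (470,210), sleeve at (515,415), hood clear. I'll go in along the tool axis.

```bash

python3 -m crank '{"jaw":[94,94,94,94,94],"delta_pos":[[0,4,20],[0,0,25],[0,0,25],[0,0,18],[0,0,8]],"turn":[0,0,0,0,0]}' | grep -A2 eef
python3 -m crank '{"jaw":[70,60,55,50,50],"delta_pos":[[0,0,0],[0,0,0],[0,0,0],[0,0,0],[0,0,0]],"turn":[0,0,0,0,0]}' 8| grep -A3 eef
python3 -c "
from h import *
st(sp(62,1,127))"
```

```text
eef_pos: [509.6, -160.5, 272.8]
orientation: [0.886, 0.332, 0.303, -0.113]
contact_force: [-0.6, -0.5, -1.1]
eef_pos: [508.9, -161.7, 272.8]
orientation: [0.886, 0.331, 0.303, -0.113]
contact_force: [0.2, -0.6, 0.2]
finger_gap: 57.3
t 21.0 grasp [592.3 -89.6 130.5] s,l 60.4 -2.9 q [-0.58  0.05  1.74  0.68  1.23  0.08]
 xhead 41.0 z [ 0.463  0.401 -0.791] gap 57.3 F [ 0.2 -0.6  0.2] grip 0.0
 delta tool [-0.8 -3.8  3.8]
```

```bash

python3 -m crank '{"jaw":[50,50,45,38,34],"delta_pos":[[-1,-3.8,3.8],[0,0,0],[0,0,0],[0,0,0],[0,0,0]],"turn":[0,0,0,0,0]}' 8| grep -A4 eef
python3 -m crank '{"jaw":[34,34,34,34,34],"delta_pos":[[0,0,0],[0,0,0],[0,0,0],[0,0,0],[0,0,0]],"turn":[0,0,0,0,0]}' 8| grep -A4 eef
python3 -c "
from h import *
st(sp(62,1,127))"
```

```text
eef_pos: [507.7, -157.5, 268.4]
orientation: [0.886, 0.331, 0.303, -0.113]
contact_force: [-0.9, -0.5, -0.7]
finger_gap: 39.9
grasp_force: 8.0
eef_pos: [507.7, -157.5, 268.5]
orientation: [0.886, 0.331, 0.303, -0.113]
contact_force: [0.6, -0.1, -1.6]
finger_gap: 39.7
grasp_force: 8.0
t 22.0 grasp [590.8 -85.2 126.1] s,l 62.2 1.3 q [-0.58  0.05  1.75  0.68  1.22  0.07]
 xhead 41.0 z [ 0.462  0.401 -0.791] gap 39.7 F [ 0.6 -0.1 -1.6] grip 8.0
 delta tool [ 0.5  0.5 -0.7]
```

```bash

python3 -m crank '{"jaw":[34,34,34,34,34],"delta_pos":[[0,0,0],[0,0,0],[1.2,0,-1.6],[-4,0,-3],[-4,0,-3]],"turn":[0,0,0,0,0]}' 25| grep -A4 eef
python3 -m crank '{"jaw":[34,34,34,34,34],"delta_pos":[[-7.9,0,-6.1],[-7.9,0,-6.1],[-7.9,0,-6.1],[-7.9,0,-6.1],[-7.9,0,-6.1]],"turn":[0,0,0,0,0]}'| grep -A4 eef
python3 -m crank '{"jaw":[34,34,34,34,34],"delta_pos":[[-7.9,0,-6.1],[-7.9,0,-6.1],[-7.9,0,-6.1],[-15.8,0,-12.2],[-15.8,0,-12.2]],"turn":[0,0,0,0,0]}'| grep -A4 eef
python3 -c "
from h import *
st(sp(-60,1,250))"
```

```text
eef_pos: [499.8, -164.2, 270.3]
orientation: [0.886, 0.331, 0.303, -0.113]
contact_force: [-0.1, 0.5, -0.8]
finger_gap: 39.8
grasp_force: 25.0
eef_pos: [461.6, -197.5, 270.3]
orientation: [0.887, 0.331, 0.303, -0.113]
contact_force: [0.4, -0.3, -0.6]
finger_gap: 39.5
grasp_force: 25.0
eef_pos: [408.9, -243.1, 270.3]
orientation: [0.886, 0.331, 0.303, -0.113]
contact_force: [0.6, -0.5, -1.4]
finger_gap: 39.7
grasp_force: 25.0
t 23.5 grasp [ 492.1 -170.8  127.9] s,l -68.5 1.6 q [-0.86 -0.03  1.83  0.67  1.39 -0.14]
 xhead 41.0 z [ 0.462  0.401 -0.791] gap 39.7 F [ 0.6 -0.5 -1.4] grip 25.0
 delta tool [ 81.5   0.7 -91.3]
```

```bash

python3 -m crank '{"jaw":[34,34,34,34,34],"delta_pos":[[20,0,-26],[28,0,-36],[28,0,-36],[10,0,-13],[0,0,0]],"turn":[0,0,0,0,0]}' | grep -A4 eef
python3 -c "
from h import *
st([425,311,250])"
```

```text
eef_pos: [409.7, -242.9, 413.6]
orientation: [0.886, 0.332, 0.304, -0.11]
contact_force: [-0.9, -0.0, -1.3]
finger_gap: 39.8
grasp_force: 25.0
t 24.0 grasp [ 493.5 -171.4  271.2] s,l -67.8 0.2 q [-0.85 -0.12  1.62  0.66  1.62  0.04]
 xhead 41.3 z [ 0.466  0.397 -0.791] gap 39.8 F [-0.9 -0.  -1.3] grip 25.0
 delta tool [ 197.8 -409.3  176.6]
```

```bash

python3 -m crank '{"jaw":[34,34,34,34,34],"delta_pos":[[16.5,-34,14.7],[16.5,-34,14.7],[16.5,-34,14.7],[16.5,-34,14.7],[16.5,-34,14.7]],"turn":[0,0,0,0,0]}' | grep -A4 eef
python3 -m crank '{"jaw":[34,34,34,34,34],"delta_pos":[[16.5,-34,14.7],[16.5,-34,14.7],[16.5,-34,14.7],[16.5,-34,14.7],[16.5,-34,14.7]],"turn":[0,0,0,0,0]}' | grep -A4 eef
python3 -m crank '{"jaw":[34,34,34,34,34],"delta_pos":[[16.5,-34,14.7],[16.5,-34,14.7],[0,0,0],[0,0,0],[0,0,0]],"turn":[0,0,0,0,0]}' | grep -A4 eef
python3 -c "
from h import *
st([425,311,60])
s=viewer.read_camera('scene')[:,:,::-1][120:240,280:400]
cv2.imwrite('pics/c7.png',cv2.resize(s,(600,600)))"
```

```text
eef_pos: [380.6, -40.7, 399.2]
orientation: [0.887, 0.33, 0.301, -0.115]
contact_force: [0.7, 1.0, -0.7]
finger_gap: 39.8
grasp_force: 25.0
eef_pos: [352.2, 160.0, 391.6]
orientation: [0.887, 0.331, 0.3, -0.113]
contact_force: [-0.1, -0.7, -1.2]
finger_gap: 39.7
grasp_force: 25.0
eef_pos: [342.1, 238.2, 390.2]
orientation: [0.887, 0.331, 0.301, -0.113]
contact_force: [-0.3, -0.6, -1.4]
finger_gap: 39.6
grasp_force: 25.0
t 25.5 grasp [424.9 310.  247.5] s,l 196.2 408.6 q [ 0.4  -0.43  1.9   0.22  1.05  1.21]
 xhead 40.9 z [ 0.46   0.399 -0.793] gap 39.6 F [-0.3 -0.6 -1.4] grip 25.0
 delta tool [-113.6   -0.7  149.1]
```

View pics/c7.png

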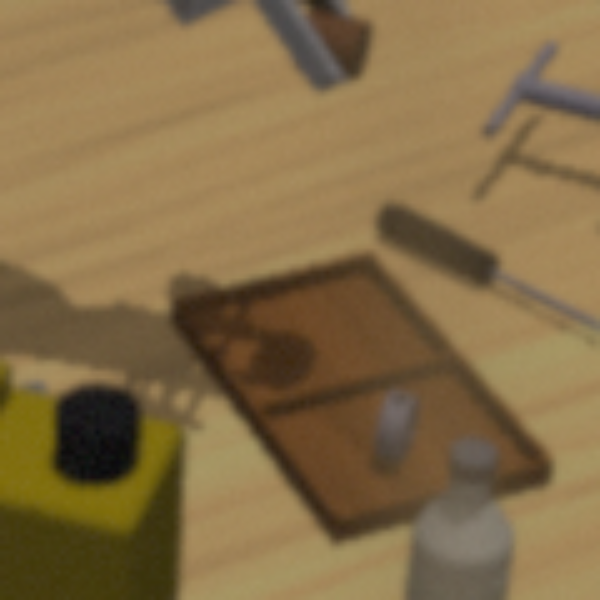

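The sleeve is held at (340,40) and the collar has stayed at (395,430) in the far half. Descending over the near half.

```bash

python3 -m crank '{"jaw":[34,34,34,34,34],"delta_pos":[[-18,0,24],[-24,0,31.5],[-24,0,31.5],[-24,0,31.5],[-23,0,30]],"turn":[0,0,0,0,0]}' | grep -A4 eef
python3 -m crank '{"jaw":[34,34,34,34,34],"delta_pos":[[0,0,0],[0,0,0],[-6,0,8],[-6,0,8],[0,0,0]],"turn":[0,0,0,0,0]}' | grep -A4 eef
python3 -c "
from h import *
st([425,311,28])"
```

```text
eef_pos: [343.6, 238.0, 204.2]
orientation: [0.887, 0.329, 0.303, -0.112]
contact_force: [1.3, 0.1, -0.6]
finger_gap: 39.1
grasp_force: 25.0
eef_pos: [343.2, 240.0, 185.2]
orientation: [0.887, 0.331, 0.302, -0.113]
contact_force: [-0.6, 0.3, -1.0]
finger_gap: 39.8
grasp_force: 25.0
t 26.55 grasp [426.3 312.2  42.8] s,l 198.6 409.4 q [ 0.41 -0.23  2.19  0.35  0.57  1.02]
 xhead 40.9 z [ 0.461  0.401 -0.791] gap 39.8 F [-0.6  0.3 -1. ] grip 25.0
 delta tool [-10.4   0.1  10.6]
```

```bash

python3 -m crank '{"jaw":[34,34,34,34,34],"delta_pos":[[-4,0,5],[-4,0,5],[-1.2,0,1.6],[0,0,0],[0,0,0]],"turn":[0,0,0,0,0]}' | grep -A4 eef
python3 -m crank '{"jaw":[34,34,34,34,34],"delta_pos":[[-0.6,0,0.8],[-0.6,0,0.8],[0,0,0],[0,0,0],[0,0,0]],"turn":[0,0,0,0,0]}' | grep -A4 eef
python3 -c "
from h import *
st([425,311,25])"
```

```text
eef_pos: [343.3, 240.2, 171.0]
orientation: [0.886, 0.331, 0.303, -0.113]
contact_force: [-0.2, 0.9, 0.0]
finger_gap: 40.1
grasp_force: 25.0
eef_pos: [343.3, 240.1, 169.0]
orientation: [0.886, 0.331, 0.303, -0.113]
contact_force: [-0.5, 0.0, -1.4]
finger_gap: 39.6
grasp_force: 25.0
t 27.55 grasp [426.5 312.4  26.7] s,l 198.9 409.4 q [ 0.41 -0.2   2.21  0.38  0.53  0.99]
 xhead 41.0 z [ 0.462  0.401 -0.791] gap 39.6 F [-0.5  0.  -1.4] grip 25.0
 delta tool [-2.6  0.1  0.1]
```

```bash

python3 -m crank '{"jaw":[34,34,34,34,34],"delta_pos":[[-0.6,0,0.8],[0,0,0],[0,0,0],[0,0,0],[0,0,0]],"turn":[0,0,0,0,0]}' | grep -A2 eef
python3 -m crank '{"jaw":[34,34,34,34,34],"delta_pos":[[-0.3,0,0.4],[0,0,0],[0,0,0],[0,0,0],[0,0,0]],"turn":[0,0,0,0,0]}' | grep -A2 eef
python3 -m crank '{"jaw":[34,34,34,34,34],"delta_pos":[[-0.3,0,0.4],[0,0,0],[0,0,0],[0,0,0],[0,0,0]],"turn":[0,0,0,0,0]}' | grep -A2 eef

```

```text
eef_pos: [343.4, 240.1, 168.1]
orientation: [0.886, 0.331, 0.303, -0.113]
contact_force: [-0.2, -0.3, -0.9]
eef_pos: [343.4, 240.2, 167.7]
orientation: [0.886, 0.331, 0.303, -0.113]
contact_force: [-0.6, -0.0, 1.9]
eef_pos: [343.5, 240.2, 167.3]
orientation: [0.886, 0.331, 0.303, -0.113]
contact_force: [-2.0, -1.2, 5.7]
```

There's light contact with the floor, so I'll release slowly and back out along the tool axis.

```bash

python3 -m crank '{"jaw":[39,40,41,42,44],"delta_pos":[[0,0,0],[0,0,0],[0,0,0],[0,0,0],[0,0,0]],"turn":[0,0,0,0,0]}' 4| grep -A4 eef
python3 -m crank '{"jaw":[48,52,56,60,60],"delta_pos":[[0,0,0],[0,0,0],[0,0,0],[0,0,0],[0,0,-4]],"turn":[0,0,0,0,0]}' | grep -A4 eef
python3 -m crank '{"jaw":[60,60,60,60,60],"delta_pos":[[0,0,-15],[0,0,-25],[0,0,-25],[15,0,-30],[15,0,-30]],"turn":[0,0,0,0,0]}' | grep -A4 eef
python3 -m crank '{"jaw":[60,60,60,60,60],"delta_pos":[[10,0,-20],[0,0,0],[0,0,0],[0,0,0],[0,0,0]],"turn":[0,0,0,0,0]}' | grep -A4 eef
python3 -c "
from h import *
st()
s=viewer.read_camera('scene')[:,:,::-1][140:260,230:400]
cv2.imwrite('pics/c8.png',cv2.resize(s,(800,565)))"
```

```text
eef_pos: [343.7, 240.2, 167.4]
orientation: [0.886, 0.331, 0.304, -0.113]
contact_force: [-0.7, -0.4, 5.2]
finger_gap: 43.9
grasp_force: 2.2
eef_pos: [340.8, 238.3, 169.2]
orientation: [0.887, 0.331, 0.301, -0.113]
contact_force: [0.0, 0.4, -0.2]
finger_gap: 59.9
grasp_force: 0.0
eef_pos: [299.9, 203.1, 285.8]
orientation: [0.887, 0.331, 0.3, -0.113]
contact_force: [0.6, 0.7, -0.2]
finger_gap: 60.0
grasp_force: 0.0
eef_pos: [297.9, 201.0, 306.8]
orientation: [0.887, 0.331, 0.301, -0.113]
contact_force: [0.0, -0.0, -0.1]
finger_gap: 60.0
grasp_force: 0.0
t 31.05 grasp [380.4 273.  163.9] s,l 138.3 409.9 q [ 0.34 -0.55  2.14  0.28  0.96  1.1 ]
 xhead 40.9 z [ 0.458  0.4   -0.794] gap 60.0 F [ 0.  -0.  -0.1] grip 0.0
```

View pics/c8.png

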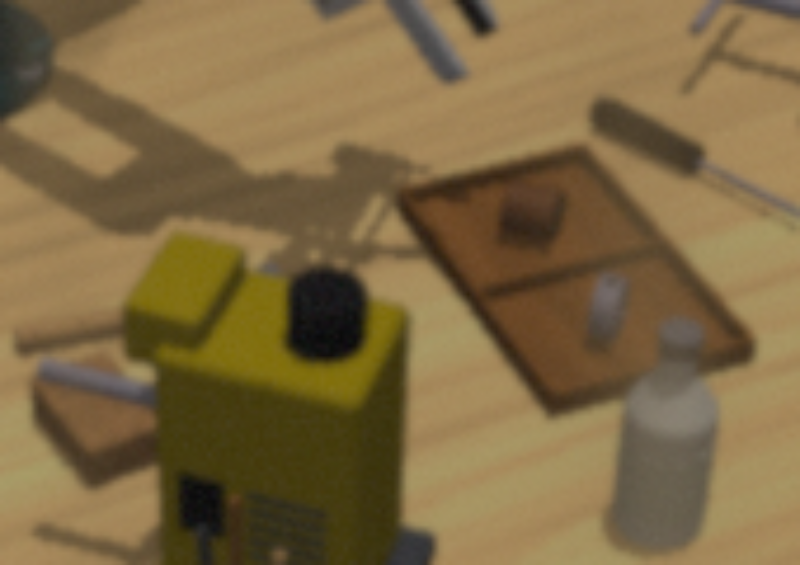

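The spindle is bare at (90,380). The sleeve rests in the near half at (530,215), the collar in the far half at (605,310), and the gripper is clear.

```bash
python3 -c "
from station import arm
print(arm.hand_in())"
```

```text
the job is handed in; nothing more can be done
None
```

I slid the collar and then the sleeve off the spindle and set both down on the tray floor, the collar in the far half and the sleeve in the near half; nothing else on the bench was touched, and I handed the job in at about 31 s (no verdict was returned).

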